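# Clear the torch holder and stow the torch

### The job

A marker has been dropped into the torch's upright holder. Pull the marker out and lay it flat in the shallow tray, then lower the torch gently, upright and tail first as it stands, all the way down into the holder and let go. Leave the holder standing where it is, and do not disturb the upright bolt or the tin of nails.

Things in the scene. Friction and masses are not known exactly. Their poses are not given: they have to be found in the camera images.
- marker_center (a point): centre of the marker: a round-looking black and white pen, 136 mm long, 17 mm thick, 20 g. Its x axis runs along its length; at the start x points up and out of the holder, leaning about 26 degrees (any compass direction): the lower end stands on the holder's floor, the shaft leans on the rim and about 55 mm of its length sticks out above the rim. It is rigid and loose.
- holder: deep plain metal cup on a flat round foot, loose, 0.8 kg, open at the top. Origin at the centre of its underside, z up. Rim 85 mm above the origin, inner floor 5 mm above the origin, inside diameter 56 mm, outside 65 mm at the rim; foot 82 mm across and 4 mm thick.
- torch_center (a point): centre of the torch: black cylinder 139 mm long: barrel 28 mm across, and over the top 47 mm a head 36 mm across; about 0.15 kg. It stands upright on its tail on the bench, its x axis points up along its length to the head, so its centre is 69.5 mm above its tail end. Can be gripped from above anywhere along its length.
- tray: shallow open dark steel tray, fixed to the bench, 120 mm along its x, 210 mm along its y, walls 25 mm high and 4 mm thick, floor 4 mm thick. Origin at the centre of its underside.
- hex_bolt: bystander: steel bolt standing on its head, 22 mm across, 58 mm tall, loose. Origin at the centre of its underside.
- nail_tin: bystander: open tin of nails, 75 mm across and 75 mm tall, loose. Origin at the centre of its underside.

How it is judged:
By the outcome, as a careful person would: the job done as asked, in the order asked, and still so for the second after the job is handed in, with the robot touching nothing.
It also fails if it takes over 72 s, if anything falls off the work surface, if the arm or the gripper's body presses on something with over 40 N, if the wrist force passes 120 N, or if a joint passes its speed limit or range.

### The arm

A 6-joint arm with a two-finger parallel gripper is mounted at the origin on the work surface; the furniture and walls round the work are solid. World frame = base frame: x ahead of the robot, y to its left, z up, the work surface at z = 0. Lengths are in m, angles in rad, forces in N, time in s.
With the tool pointing down it reaches from about 0.3 to 0.875 m from the base axis. Payload 6.4 kg.
Tool frame: the origin (TCP) lies on the mounting face of the last link; the fingertips stand 173 mm ahead of it and the grasp point (between the pads) lies 155 mm ahead of it (ctrl.grip_point_offset is the distance from the TCP to the grasp point, in m); z points along the fingers, y is the line along which they close (so a half turn about z gives the same grasp; the last joint's range is limited). The gripper opens to 85 mm and grips with 20 to 120 N. Pads are 22 mm wide; open, the fingers measure 114 mm over their backs; the gripper's body (76 mm by 85 mm) begins 54 mm behind the grasp point. The pads swing forward as they close: fully open they stand 13 mm farther back than shut.
Start: joints at [-1.556, 0.181, 1.607, -0, 1.354, -0.206], TCP at [0.126, -0.561, 0.405] pointing down, gripper open.
Joint ranges: [-2.99, 2.99], [-0.89, 2.07], [0.3, 2.58], [-1.14, 4.28], [0, 2.63], [-3.12, 3.12]. Speed limits (rad/s): [2.57, 2.57, 3.01, 3.14, 3.14, 3.14].

### API

Orientations are given as a unit quaternion [w, x, y, z].
In Python, from bench import status, imaging, ctrl, models gives the robot as it stands.
- The arm moves only by the tool send_rows, never from a script. Its argument "commands" is a list that holds one entry, the list of rows, each a list of 6 numbers: the shift along the tool's x, y, z normalised to -1 to 1, where 1 is 3 cm, then the turn, a rotation vector about the tool's x, y, z normalised to -1 to 1, where 1 is 0.1 rad. A call has 1 to 8 rows; each row shifts and turns the commanded pose from where the row before left it, along the tool's axes as they then stand; what a row does not reach is not made up. A row lasts 1/12 s, in which the tool goes at most 41.7 mm and 7.16 degrees, less where a joint would pass 70% of its speed; a pose out of reach is approached as far as the arm can. A call with a number of a shift or a turn outside -1 to 1 is refused whole. A call with a gripper value outside its range is refused whole. "jaw" is the opening, from 0 (shut) to 1 (fully open), set as the call begins (left out, the last holds). The fingers move at their own pace and stop on an object; the grip force is fixed at half the most. Time passes only in rows, so rows that do not move let the fingers close. It gives the time, the measured TCP pose, the force, the opening and the grip force at its end, in the units of the state.
- status.get_obs(): the state, without advancing time (a new reading comes with each control period).
- imaging.camera(name): name is "scene" or "top" or "wrist"; returns a dict with "image" (384x512x3 uint8, blue, green, red), "depth" (384x512 float32, m along the optical axis (not along the pixel's ray), 0 where there is no reading), "mtx" (3x3 intrinsics, pixels), "k1" (the pictures are not rectified: a ray, as slopes to the right and down, at radius r is drawn at 1 + k1 r^2 times it, then the intrinsics apply), "pose" (4x4, takes a point from camera to world coordinates). Camera axes: x right, y down, z forward; pixel columns grow to the right and rows downward; lengths in m; the calibration is good to about 2 mm. A picture is of the moment at which its call begins.
- ctrl.hand_in(): hands the job in; it is judged then, once.
Trained networks look in a picture, given as the dict that the camera call returned (one of the last four; its "shot" number tells which), for a name from the list of things; names that differ only in an ending like _2 or _b are one class to them, and where a whole thing is asked for, a point or a joint stands for the part that bears it (a point fixed in the world has none). Each returns a list of dicts, best first, with "confidence" (0 to 1); they miss things now and then, are a little off and sometimes report something else, mostly with a low value. They report only what shows in the picture. A call takes as long as a camera call.
- models.recognise(picture, name): "centre" ([column, row] in pixels, amid what is visible of it).
- models.regions_of(picture, name): "region" (384x512 bool, what is visible of it) and "centre" ([column, row] in pixels, amid what is visible of it).
The state is a dict: "time_s": time; "q": joint angles; "dq": joint speeds; "joint_efforts": joint torques, N m; "eef_pos": TCP position; "eef_rot": TCP orientation; "wrist_force": force on the tool from outside, world axes, zero at the start; "torque": the same for the moment, N m; "opening": opening from 0.0 (shut) to 1.0 (fully open); "grasp_force": force on a finger pad.
Only numpy, scipy, OpenCV 4.12 (cv2) and the standard library are available. Lean on these libraries where they do the work, as an engineer would, in place of code of your own. Each camera call takes 0.05 s, during which the arm holds its last target. There are 200 camera calls.

## Working session

There is one attempt and no reset: what is moved stays moved. The work goes in short steps, Python scripts to look and compute and a tool call to move; the robot and the scene stay as the last step left them, time stands still between calls to the robot, and variables do not carry over. Pictures are saved under pics/ and viewed, at most 10 in all, crops included, and the job is handed in when it is done.

Besides the shell and the picture viewer there is one more tool, called after ">>>" as name(argument=value, ...) on one line, values as JSON. send_rows: Moves the arm, as the interface text tells. Its arguments: {"type":"object","properties":{"commands":{"type":"array"},"jaw":{"type":"number"}},"required":["commands"]}

```bash
mkdir -p pics
cat > h.py <<'E'
import numpy as np, cv2
from bench import status, imaging, ctrl, models
from scipy.spatial.transform import Rotation as R
def cloud(p):
    h,w=p["depth"].shape; K=p["mtx"]
    u,v=np.meshgrid(np.arange(w),np.arange(h))
    d=np.array([p["k1"],0,0,0,0.])
    n=cv2.undistortPoints(np.stack([u,v],-1).reshape(-1,1,2).astype(float),K,d).reshape(h,w,2)
    z=p["depth"]; c=np.dstack([n[...,0]*z,n[...,1]*z,z])
    P=np.array(p["pose"]); W=c@P[:3,:3].T+P[:3,3]; W[z<=0]=np.nan
    return W
def rot(o): q=o["eef_rot"]; return R.from_quat([q[1],q[2],q[3],q[0]]).as_matrix()
def find(p,W,name):
    r=models.regions_of(p,name)
    if not r: return None
    r=r[0]; pts=W[r["region"]]; pts=pts[~np.isnan(pts[:,0])]
    return r["confidence"],r["centre"],pts
E
cat > a.py <<'E'
from h import *
np.set_printoptions(precision=4,suppress=True)
o=status.get_obs(); print(o["time_s"],o["eef_pos"],o["eef_rot"],o["opening"],ctrl.grip_point_offset); print(rot(o))
ims=[]
for c in ["scene","top"]:
    p=imaging.camera(c); W=cloud(p); ims.append(p["image"]); print(c,np.array(p["pose"])[:3,3])
    for n in ["marker_center","holder","torch_center","tray","hex_bolt","nail_tin"]:
        f=find(p,W,n)
        if f is None or len(f[2])==0: print(n,None if f is None else f[:2]); continue
        q=f[2]; print(n,round(f[0],2),np.round(f[1]),len(q),"med",np.median(q,0),"lo",np.percentile(q,2,0),"hi",np.percentile(q,98,0))
cv2.imwrite("pics/s0.png",ims[0]);cv2.imwrite("pics/t0.png",ims[1])
E
python3 a.py
```

```text
0.0 [ 0.1259 -0.5608  0.4038] [-0.0009  0.9939  0.1102  0.0001] 0.9959963708112872 0.1547
[[ 0.9757  0.219   0.    ]
 [ 0.219  -0.9757  0.0018]
 [ 0.0004 -0.0017 -1.    ]]
scene [ 1.0176 -0.0298  0.7349]
marker_center 0.48 [180. 215.] 160 med [0.5384 0.0581 0.1125] lo [0.5249 0.0427 0.0634] hi [0.5455 0.0835 0.1332]
holder None
torch_center 0.96 [249. 168.] 645 med [0.4958 0.2607 0.086 ] lo [ 0.412   0.2466 -0.0005] hi [0.5033 0.3173 0.1389]
tray 0.61 [249. 258.] 5317 med [0.652  0.1637 0.0048] lo [0.5917 0.0634 0.001 ] hi [0.7149 0.2712 0.0259]
hex_bolt None
nail_tin 0.96 [294. 160.] 1046 med [0.4894 0.3888 0.0519] lo [0.4455 0.3564 0.0039] hi [0.5185 0.4304 0.0761]
top [0.516  0.242  0.9103]
marker_center 0.69 [326. 200.] 264 med [0.5296 0.0717 0.0902] lo [0.5114 0.0471 0.0096] hi [0.5457 0.1022 0.1329]
holder 0.84 [313. 212.] 694 med [0.5159 0.09   0.007 ] lo [0.484  0.0582 0.0014] hi [0.5584 0.1215 0.0863]
torch_center 0.73 [239. 220.] 202 med [0.4886 0.2649 0.1346] lo [0.4739 0.2499 0.1307] hi [0.5035 0.2795 0.1407]
tray 0.97 [280. 149.] 4135 med [0.6555 0.1694 0.0046] lo [0.595  0.0693 0.0012] hi [0.7118 0.2712 0.0261]
hex_bolt None
nail_tin 0.74 [181. 224.] 932 med [0.4832 0.3997 0.0296] lo [0.4491 0.3593 0.0012] hi [0.5176 0.4297 0.0765]
```

View pics/s0.png

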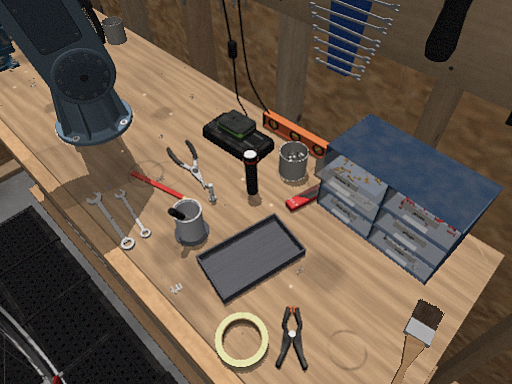

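View pics/t0.png

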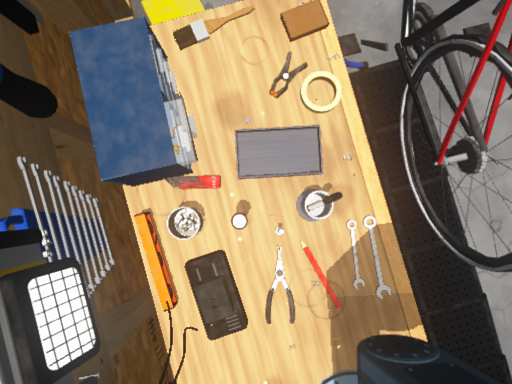

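```bash
cat > b.py <<'E'
from h import *
np.set_printoptions(precision=4,suppress=True)
def circ(q):
    A=np.c_[2*q[:,:2],np.ones(len(q))]; s=np.linalg.lstsq(A,(q[:,:2]**2).sum(1),rcond=None)[0]
    return s[:2],np.sqrt(s[2]+s[0]**2+s[1]**2)
for c in ["top","scene"]:
    p=imaging.camera(c); W=cloud(p); X=W.reshape(-1,3)
    f=find(p,W,"marker_center"); q=f[2]; q=q[q[:,2]>.092]
    m=np.median(q,0); u=np.linalg.svd(q-m)[2][0]; u*=np.sign(u[2]); print(c,"marker",len(q),q.mean(0),u,np.degrees(np.arccos(u[2])),"top",q[np.argmax(q@u)])
    r=X[(abs(X[:,0]-.52)<.045)&(abs(X[:,1]-.09)<.05)&(abs(X[:,2]-.084)<.006)]
    print("rim",len(r),circ(r),r[:,:2].min(0),r[:,:2].max(0))
    t=X[(abs(X[:,0]-.488)<.03)&(abs(X[:,1]-.265)<.03)&(X[:,2]>.128)]
    print("torch",len(t),t.mean(0),t.min(0),t.max(0))
    w=X[(abs(X[:,0]-.65)<.1)&(abs(X[:,1]-.165)<.15)&(X[:,2]>.018)&(X[:,2]<.03)]; w=w[(w[:,0]>.575)]
    print("tray",cv2.minAreaRect(w[:,:2].astype(np.float32)))
E
python3 b.py
```

```text
top marker 115 [0.5358 0.0615 0.1168] [ 0.2378 -0.445   0.8634] 30.301495556565875 top [0.5368 0.0511 0.1349]
rim 175 (array([0.5201, 0.0874]), np.float64(0.028560192449487962)) [0.4888 0.0546] [0.5525 0.1183]
torch 216 [0.4884 0.2667 0.1354] [0.4716 0.2499 0.1302] [0.5056 0.2838 0.1418]
tray ((0.6532080769538879, 0.1700821965932846), (0.12041085958480835, 0.20987509191036224), 2.565330982208252)
scene marker 121 [0.5398 0.0552 0.1177] [ 0.1001 -0.4365  0.8941] 26.606189672391334 top [0.5477 0.0464 0.1316]
rim 205 (array([0.5191, 0.0843]), np.float64(0.029390537504455777)) [0.4867 0.0518] [0.5514 0.1157]
torch 179 [0.4875 0.2639 0.1353] [0.4694 0.2471 0.128 ] [0.5042 0.2811 0.1408]
tray ((0.6502900123596191, 0.19010061025619507), (0.12723301351070404, 0.2599756717681885), 4.424810886383057)
```

The top view shows the holder at (318,205) with the marker leaning to the upper right, the bolt at (280,229), the torch at (239,220) and the tin at (185,222). The tray is at (280,150). I'll grip the marker with the tool tilted away from its lean, so it can later be laid flat. First I move over the area.

>>> send_rows(commands=[[[0.74,-0.97,0,0,0,0],[0.74,-0.97,0,0,0,0],[0.74,-0.97,0,0,0,0],[0.74,-0.97,0,0,0,0],[0.74,-0.97,0,0,0,0],[0.74,-0.97,0,0,0,0],[0.74,-0.97,0,0,0,0],[0.74,-0.97,0,0,0,0]]], jaw=1)

```text
time_s: 1.57
eef_pos: [0.2485, -0.2934, 0.4048]
eef_rot: [0.0, 0.994, 0.11, 0.0]
wrist_force: [1.2, -0.6, 0.2]
opening: 1.002
grasp_force: 0.0
```

>>> send_rows(commands=[[[0.74,-0.97,0,0,0,0],[0.74,-0.97,0,0,0,0],[0.74,-0.97,0,0,0,0],[0.74,-0.97,0,0,0,0],[0.74,-0.97,0,0,0,0],[0.74,-0.97,0,0,0,0],[0.74,-0.97,0,0,0,0],[0.74,-0.97,0,0,0,0]]])

```text
time_s: 2.23
eef_pos: [0.3708, -0.0271, 0.4052]
eef_rot: [0.0, 0.994, 0.11, 0.001]
wrist_force: [0.3, 0.2, 0.6]
opening: 0.998
grasp_force: 0.0
```

>>> send_rows(commands=[[[0.74,-0.97,0,0,0,0],[0.74,-0.97,0,0,0,0],[0.74,-0.97,0,0,0,0],[0.74,-0.97,0,0,0,0],[0.74,-0.97,0,0,0,0],[0.74,-0.97,0,0,0,0]]])

```text
time_s: 2.73
eef_pos: [0.4626, 0.1727, 0.4048]
eef_rot: [0.0, 0.994, 0.11, 0.0]
wrist_force: [0.5, -0.4, -0.4]
opening: 1.0
grasp_force: 0.0
```

```bash
cat > g.py <<'E'
from h import *
import sys
np.set_printoptions(precision=3,suppress=True)
def frame(az,phi,psi=None):
    """tool x heads az (deg), back of tool tilted phi deg toward az; y horizontal"""
    a=np.radians(az); f=np.radians(phi); e=np.array([np.cos(a),np.sin(a),0]); Z=np.array([0,0,1.])
    z=-(np.cos(f)*Z+np.sin(f)*e); x=np.cos(f)*e-np.sin(f)*Z
    return np.c_[x,np.cross(z,x),z]
def plan(Rt,grip=None,back=0,o=None,ahead=0):
    """turn to Rt, and shift (in axes of Rt, after turning) to put the grasp point+ahead at grip"""
    o=o or status.get_obs(); R0=rot(o); p=np.array(o["eef_pos"])
    rv=R.from_matrix(R0.T@Rt).as_rotvec(); print("t",round(o["time_s"],2),"p",p,"q",np.array(o["q"]),"open",round(o["opening"],3),"F",np.array(o["wrist_force"]),"grip",o["grasp_force"])
    print("turn units",rv/0.1)
    if grip is not None:
        t=np.array(grip)-Rt[:,2]*(ctrl.grip_point_offset+back+ahead)
        print("target tcp",t,"shift units tool(now)",R0.T@(t-p)/.03,"tool(after)",Rt.T@(t-p)/.03)
if __name__=="__main__": plan(frame(*map(float,sys.argv[1:3])),eval(sys.argv[3]) if len(sys.argv)>3 else None,*[float(a) for a in sys.argv[4:5]])
E
python3 g.py 118 40 "[.54,.056,.113]" 0.12
```

```text
t 2.73 p [0.463 0.173 0.405] q [ 0.116 -0.004  1.806 -0.     1.339  1.466] open 1.0 F [ 0.471 -0.374 -0.386] grip 0.0
turn units [ -6.377  -4.872 -17.538]
target tcp [0.457 0.212 0.323] shift units tool(now) [ 0.107 -1.317  2.712] tool(after) [2.694 0.452 1.28 ]
```

>>> send_rows(commands=[[[0,0,0,-0.34,-0.26,-0.93],[0,0,0,-0.34,-0.26,-0.93],[0,0,0,-0.34,-0.26,-0.93],[0,0,0,-0.34,-0.26,-0.93],[0,0,0,-0.34,-0.26,-0.93],[0,0,0,-0.34,-0.26,-0.93],[0,0,0,-0.34,-0.26,-0.93],[0,0,0,-0.34,-0.26,-0.93]]])

```text
time_s: 3.4
eef_pos: [0.4623, 0.1706, 0.4047]
eef_rot: [0.143, 0.871, 0.463, -0.086]
wrist_force: [-0.5, -0.4, -0.1]
opening: 1.005
grasp_force: 0.0
```

>>> send_rows(commands=[[[0,0,0,-0.34,-0.26,-0.93],[0,0,0,-0.34,-0.26,-0.93],[0,0,0,-0.34,-0.26,-0.93],[0,0,0,-0.34,-0.26,-0.93],[0,0,0,-0.34,-0.26,-0.93],[0,0,0,-0.34,-0.26,-0.93],[0,0,0,-0.34,-0.26,-0.93],[0,0,0,-0.34,-0.26,-0.93]]])

```text
time_s: 4.07
eef_pos: [0.4623, 0.1707, 0.4048]
eef_rot: [0.262, 0.604, 0.736, -0.158]
wrist_force: [0.0, -0.3, 0.7]
opening: 1.0
grasp_force: 0.0
```

>>> send_rows(commands=[[[0,0,0,-0.34,-0.26,-0.93],[0,0,0,-0.34,-0.26,-0.93],[0,0,0,-0.34,-0.26,-0.93],[0,0,0,0,0,0]]])

```text
time_s: 4.4
eef_pos: [0.4619, 0.1707, 0.4046]
eef_rot: [0.296, 0.475, 0.809, -0.179]
wrist_force: [-0.7, 0.0, 0.3]
opening: 0.999
grasp_force: 0.0
```

```bash
cat > w.py <<'E'
from h import *
import sys
np.set_printoptions(precision=4,suppress=True)
p=imaging.camera("wrist"); W=cloud(p); cv2.imwrite(sys.argv[1],p["image"])
P=np.array(p["pose"]); print("cam",P[:3,3],P[:3,2])
X=W.reshape(-1,3)
f=find(p,W,"marker_center")
if f:
    q=f[2]; q=q[q[:,2]>.092]; m=np.median(q,0); q=q[np.linalg.norm(q-m,axis=1)<.05]
    u=np.linalg.svd(q-q.mean(0))[2][0]; u*=np.sign(u[2]); s=(q-q.mean(0))@u
    print("marker",f[0],f[1],len(q),q.mean(0),u,"tilt",np.degrees(np.arccos(u[2])),"az",np.degrees(np.arctan2(u[1],u[0])),"ends",q.mean(0)+u*s.min(),q.mean(0)+u*s.max())
r=X[(abs(X[:,0]-.52)<.045)&(abs(X[:,1]-.09)<.05)&(abs(X[:,2]-.084)<.006)]
if len(r): print("rim",len(r),r.min(0),r.max(0))
E
python3 w.py pics/w1.png; python3 g.py 118 40 "[.54,.056,.113]" 0.12
```

```text
cam [0.4439 0.2002 0.3343] [ 0.4027 -0.7348 -0.5458]
marker 0.78 [268.0, 54.0] 1308 [0.5322 0.0597 0.1145] [ 0.2484 -0.4285  0.8688] tilt 29.68498859358308 az -59.9008702555054 ends [0.5257 0.0708 0.092 ] [0.5376 0.0504 0.1334]
rim 1262 [0.4871 0.0507 0.078 ] [0.5505 0.1079 0.09  ]
t 4.5 p [0.462 0.171 0.405] q [ 0.302  0.02   1.855 -0.745  1.217  0.052] open 1.002 F [-0.046  0.083  0.368] grip 0.0
turn units [0.034 0.064 0.112]
target tcp [0.457 0.212 0.323] shift units tool(now) [2.735 0.524 1.23 ] tool(after) [2.733 0.498 1.245]
```

```bash
python3 g.py 120 40 "[.535,.0555,.112]" 0.079
```

```text
t 4.5 p [0.462 0.171 0.405] q [ 0.302  0.02   1.855 -0.745  1.217  0.052] open 1.002 F [-0.046  0.083  0.368] grip 0.0
turn units [-0.191  0.064 -0.155]
target tcp [0.46  0.186 0.291] shift units tool(now) [2.815 0.191 2.581] tool(after) [2.796 0.185 2.603]
```

>>> send_rows(commands=[[[0,0,0,-0.19,0.06,-0.16],[0.7,0.05,0.65,0,0,0],[0.7,0.05,0.65,0,0,0],[0.7,0.05,0.65,0,0,0],[0.7,0.04,0.65,0,0,0],[0,0,0,0,0,0]]])

```text
time_s: 5.0
eef_pos: [0.4578, 0.185, 0.2855]
eef_rot: [0.293, 0.468, 0.815, -0.174]
wrist_force: [-2.5, 0.5, -0.1]
opening: 0.997
grasp_force: 0.0
```

```bash
python3 w.py pics/w2.png;  python3 g.py 120 40 "[.535,.0555,.112]" 0.009
```

```text
cam [0.4386 0.2148 0.2156] [ 0.4126 -0.7225 -0.5548]
marker 0.7 [260.9, 191.1] 2014 [0.5312 0.0611 0.1126] [ 0.225  -0.3972  0.8897] tilt 27.162036706964486 az -60.47480635840993 ends [0.5259 0.0705 0.0916] [0.5363 0.0521 0.1328]
rim 3022 [0.4861 0.0508 0.078 ] [0.5513 0.1162 0.09  ]
t 5.1 p [0.46  0.185 0.291] q [ 0.331  0.191  1.929 -0.82   1.043  0.242] open 1.003 F [ 0.625 -0.782 -0.059] grip 0.0
turn units [-0.013  0.008  0.046]
target tcp [0.482 0.147 0.237] shift units tool(now) [-0.001  0.005  2.318] tool(after) [-0.002  0.002  2.318]
```

View pics/w2.png

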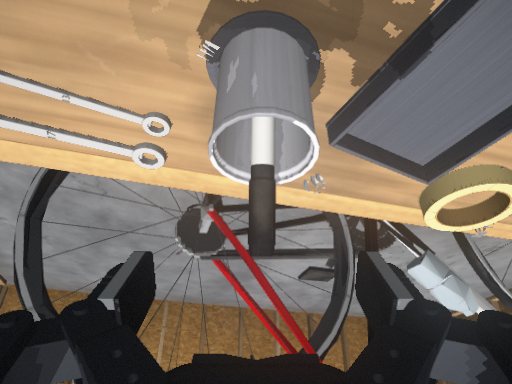

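The wrist view shows the marker upright at column 262, midway between the fingers at columns 135 and 375, and leaning directly away. The alignment is good, so I approach and close.

>>> send_rows(commands=[[[0,0,0.58,0,0,0],[0,0,0.58,0,0,0],[0,0,0.58,0,0,0],[0,0,0.58,0,0,0],[0,0,0,0,0,0]]])

```text
time_s: 5.52
eef_pos: [0.4834, 0.1453, 0.2382]
eef_rot: [0.297, 0.469, 0.814, -0.172]
wrist_force: [-0.4, -0.7, 0.1]
opening: 1.001
grasp_force: 0.0
```

>>> send_rows(commands=[[[0,0,0,0,0,0],[0,0,0,0,0,0],[0,0,0,0,0,0],[0,0,0,0,0,0],[0,0,0,0,0,0],[0,0,0,0,0,0],[0,0,0,0,0,0],[0,0,0,0,0,0]]], jaw=0)

```text
time_s: 6.18
eef_pos: [0.4825, 0.147, 0.2381]
eef_rot: [0.297, 0.468, 0.814, -0.171]
wrist_force: [-1.9, 1.9, 4.2]
opening: 0.159
grasp_force: 62.0
```

```bash
python3 w.py pics/w3.png;  python3 - <<'E'
from g import *
o=status.get_obs(); plan(rot(o))
u=np.array([np.sin(np.radians(26))*.5,-np.sin(np.radians(26))*.866,np.cos(np.radians(26))])
print("pull dir in tool",rot(o).T@u)
E
```

```text
cam [0.464  0.1767 0.1681] [ 0.4193 -0.7213 -0.5513]
marker 0.7 [253.0, 215.5] 3737 [0.5312 0.0615 0.112 ] [ 0.221  -0.3884  0.8946] tilt 26.54410336065716 az -60.36737740254473 ends [0.5261 0.0705 0.0914] [0.5364 0.0523 0.1334]
rim 6643 [0.4859 0.0509 0.078 ] [0.5512 0.1163 0.09  ]
t 6.28 p [0.483 0.147 0.238] q [ 0.24   0.288  1.946 -0.899  0.91   0.29 ] open 0.154 F [-1.631  2.065  5.382] grip 62.19136834144592
turn units [0. 0. 0.]
pull dir in tool [-0.914 -0.002 -0.405]
```

View pics/w3.png

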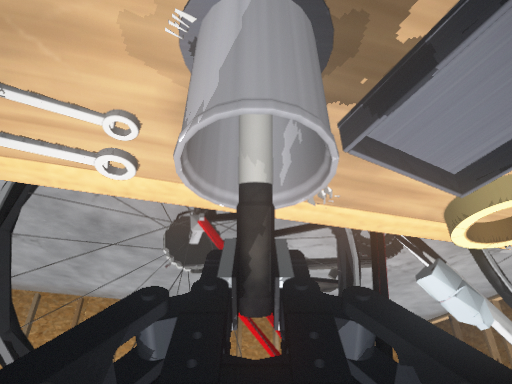

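The marker is gripped at about (255,260). Now I pull it out along its own axis.

>>> send_rows(commands=[[[-0.25,0,-0.11,0,0,0],[-0.5,0,-0.22,0,0,0],[-0.5,0,-0.22,0,0,0],[-0.5,0,-0.22,0,0,0],[-0.5,0,-0.22,0,0,0],[-0.5,0,-0.22,0,0,0],[-0.5,0,-0.22,0,0,0],[-0.5,0,-0.22,0,0,0]]])

```text
time_s: 6.95
eef_pos: [0.5098, 0.0992, 0.3487]
eef_rot: [0.296, 0.468, 0.814, -0.172]
wrist_force: [-0.1, 0.6, -0.4]
opening: 0.159
grasp_force: 61.5
```

>>> send_rows(commands=[[[-0.5,0,-0.22,0,0,0],[-0.5,0,-0.22,0,0,0],[0,0,0,0,0,0],[0,0,0,0,0,0]]])

```text
time_s: 7.28
eef_pos: [0.5173, 0.087, 0.378]
eef_rot: [0.297, 0.469, 0.814, -0.171]
wrist_force: [-1.1, -0.3, -0.3]
opening: 0.161
grasp_force: 61.5
```

```bash
python3 w.py pics/w4.png
cat > m.py <<'E'
from g import *
# marker in hand: direction in tool frame
o=status.get_obs(); p=imaging.camera("wrist"); W=cloud(p); f=find(p,W,"marker_center")
cam=np.array(p["pose"])[:3,3]; T=rot(o)
q=(f[2]-np.array(o["eef_pos"]))@T
q=q[(abs(q[:,1])<.012)&(q[:,2]>.14)&(q[:,2]<.25)]
u=np.linalg.svd(q-q.mean(0))[2][0]; u*=-np.sign(u[0]); s=(q-q.mean(0))@u
print("tool-frame marker",len(q),q.mean(0),"u",u,"angle to back",np.degrees(np.arccos(-u[2])),"ends",q.mean(0)+u*s.min(),q.mean(0)+u*s.max())
E
python3 m.py; python3 g.py 92.6 -24
```

```text
cam [0.4988 0.1168 0.3079] [ 0.4186 -0.7218 -0.5512]
marker 0.58 [250.7, 166.5] 7500 [0.5579 0.0152 0.2186] [ 0.211  -0.3737  0.9032] tilt 25.414181532781498 az -60.551841739397645 ends [0.547  0.0345 0.1719] [ 0.5681 -0.0028  0.2621]
tool-frame marker 10118 [ 0.043 -0.001  0.177] u [-0.912 -0.002 -0.41 ] angle to back 65.78074904227728 ends [ 0.109 -0.001  0.206] [-0.016 -0.001  0.15 ]
t 7.48 p [0.517 0.088 0.376] q [ 0.107  0.079  1.855 -0.756  1.03  -0.077] open 0.157 F [ 0.255  0.333 -0.159] grip 61.50300979614258
turn units [ 0.664 10.954  5.026]
```

View pics/w4.png

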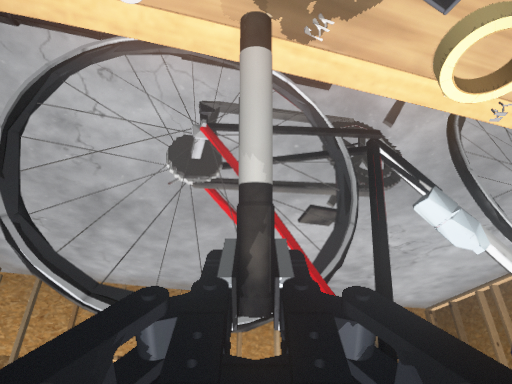

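The marker is fully out and its tail shows at (255,15). Next I turn it nearly horizontal, lined up with the tray.

```bash
python3 g.py 92.6 -21 "[.655,.122,.12]" 0.009
```

```text
t 7.48 p [0.517 0.088 0.376] q [ 0.107  0.079  1.855 -0.756  1.03  -0.077] open 0.157 F [ 0.255  0.333 -0.159] grip 61.50300979614258
turn units [ 0.792 10.442  4.983]
target tcp [0.658 0.063 0.273] shift units tool(now) [-0.147  3.673  4.591] tool(after) [-2.185  4.662  2.843]
```

>>> send_rows(commands=[[[0,0,0,0.07,0.87,0.415],[0,0,0,0.07,0.87,0.415],[0,0,0,0.07,0.87,0.415],[0,0,0,0.07,0.87,0.415],[0,0,0,0.07,0.87,0.415],[0,0,0,0.07,0.87,0.415]]])

```text
time_s: 7.98
eef_pos: [0.5168, 0.0879, 0.3765]
eef_rot: [0.084, 0.6, 0.796, -0.024]
wrist_force: [-0.2, -0.2, -0.8]
opening: 0.156
grasp_force: 61.6
```

>>> send_rows(commands=[[[0,0,0,0.07,0.87,0.415],[0,0,0,0.07,0.87,0.415],[0,0,0,0.07,0.87,0.415],[0,0,0,0.07,0.87,0.415],[0,0,0,0.07,0.87,0.415],[0,0,0,0.07,0.87,0.415],[0,0,0,0,0,0]]])

```text
time_s: 8.57
eef_pos: [0.5169, 0.0871, 0.376]
eef_rot: [-0.134, 0.681, 0.709, 0.125]
wrist_force: [0.2, -0.3, -0.7]
opening: 0.159
grasp_force: 61.5
```

>>> send_rows(commands=[[[-0.36,0.78,0.47,0,0,0],[-0.36,0.78,0.47,0,0,0],[-0.36,0.78,0.47,0,0,0],[-0.36,0.78,0.47,0,0,0],[-0.36,0.78,0.47,0,0,0],[-0.36,0.78,0.47,0,0,0],[0,0,0,0,0,0]]])

```text
time_s: 9.15
eef_pos: [0.6597, 0.0628, 0.2687]
eef_rot: [-0.133, 0.68, 0.711, 0.122]
wrist_force: [-0.7, -0.4, -0.7]
opening: 0.154
grasp_force: 61.5
```

```bash
python3 m.py; python3 g.py 92.6 -21 "[.655,.122,.019]" 0.009
python3 - <<'E'
from h import *
p=imaging.camera("scene"); cv2.imwrite("pics/s1.png",cv2.resize(p["image"][130:320,130:340],None,fx=2.5,fy=2.5))
W=cloud(p); f=find(p,W,"marker_center"); q=f[2]; print(f[0],q.min(0),q.max(0))
E
```

```text
tool-frame marker 10003 [ 0.042 -0.     0.176] u [-0.912 -0.001 -0.41 ] angle to back 65.80209755169017 ends [ 0.108 -0.     0.206] [-0.017 -0.001  0.15 ]
t 9.25 p [0.658 0.064 0.272] q [-0.161  0.513  1.475  0.373  1.259 -0.341] open 0.158 F [-0.959 -0.383 -0.083] grip 61.49141550064087
turn units [-0.057  0.026 -0.013]
target tcp [0.658 0.063 0.172] shift units tool(now) [-1.205  0.001  3.128] tool(after) [-1.213 -0.018  3.125]
0.74 [0.64435351 0.13313083 0.11386603] [0.662039   0.23598953 0.12785565]
```

View pics/s1.png

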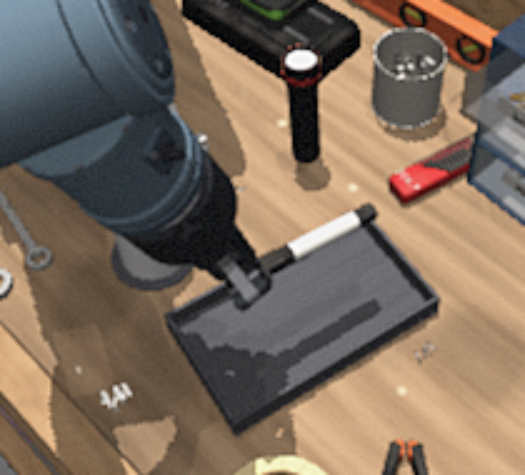

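The marker hangs level over the tray, in the crop from (270,265) to (370,212). Now I lower it.

>>> send_rows(commands=[[[-0.24,0,0.62,0,0,0],[-0.24,0,0.62,0,0,0],[-0.24,0,0.62,0,0,0],[-0.24,0,0.62,0,0,0],[-0.12,0,0.31,0,0,0],[0,0,0,0,0,0]]])

```text
time_s: 9.85
eef_pos: [0.657, 0.0635, 0.1838]
eef_rot: [-0.133, 0.68, 0.711, 0.124]
wrist_force: [-0.5, 0.1, -0.2]
opening: 0.158
grasp_force: 61.5
```

>>> send_rows(commands=[[[-0.06,0,0.15,0,0,0],[0,0,0,0,0,0],[-0.06,0,0.15,0,0,0],[0,0,0,0,0,0],[0,0,0,0,0,0]]])

```text
time_s: 10.27
eef_pos: [0.6586, 0.0629, 0.176]
eef_rot: [-0.132, 0.68, 0.711, 0.125]
wrist_force: [-0.5, -0.5, -0.8]
opening: 0.161
grasp_force: 61.5
```

```bash
python3 g.py 92.6 -21 "[.655,.122,.019]" 0.009
```

```text
t 10.27 p [0.659 0.063 0.176] q [-0.162  0.648  1.496  0.4    1.111 -0.407] open 0.161 F [-0.463 -0.467 -0.756] grip 61.50066018104553
turn units [-0.009  0.014 -0.011]
target tcp [0.658 0.063 0.172] shift units tool(now) [-0.033 -0.029  0.135] tool(after) [-0.033 -0.029  0.135]
```

>>> send_rows(commands=[[[-0.025,0,0.06,0,0,0],[0,0,0,0,0,0],[0,0,0,0,0,0]]])

```text
time_s: 10.52
eef_pos: [0.6584, 0.0628, 0.1736]
eef_rot: [-0.132, 0.68, 0.711, 0.125]
wrist_force: [-0.8, 0.2, -0.6]
opening: 0.154
grasp_force: 61.5
```

>>> send_rows(commands=[[[-0.025,0,0.06,0,0,0],[0,0,0,0,0,0],[0,0,0,0,0,0]]])

```text
time_s: 10.77
eef_pos: [0.6584, 0.0628, 0.1716]
eef_rot: [-0.132, 0.68, 0.711, 0.125]
wrist_force: [-0.0, 0.3, -0.5]
opening: 0.158
grasp_force: 61.6
```

>>> send_rows(commands=[[[-0.012,0,0.03,0,0,0],[0,0,0,0,0,0],[0,0,0,0,0,0]]])

```text
time_s: 11.02
eef_pos: [0.6585, 0.0627, 0.1709]
eef_rot: [-0.132, 0.68, 0.711, 0.125]
wrist_force: [-0.9, -1.0, 1.4]
opening: 0.158
grasp_force: 61.8
```

>>> send_rows(commands=[[[0,0,0,0,0,0],[0,0,0,0,0,0],[0,0,0,0,0,0],[0,0,0,0,0,0],[0,0,0,0,0,0]]], jaw=0.42)

```text
time_s: 11.43
eef_pos: [0.6583, 0.0628, 0.1705]
eef_rot: [-0.132, 0.68, 0.711, 0.125]
wrist_force: [-0.0, 0.6, 0.1]
opening: 0.422
grasp_force: 0.0
```

>>> send_rows(commands=[[[0.1,0,-0.25,0,0,0],[0.2,0,-0.5,0,0,0],[0.37,0,-0.93,0,0,0],[0.37,0,-0.93,0,0,0],[0.37,0,-0.93,0,0,0],[0.37,0,-0.93,0,0,0],[0.37,0,-0.93,0,0,0],[0,0,0,0,0,0]]])

```text
time_s: 12.1
eef_pos: [0.6605, 0.0653, 0.355]
eef_rot: [-0.127, 0.679, 0.712, 0.129]
wrist_force: [0.5, 0.4, 1.5]
opening: 0.42
grasp_force: 0.0
```

```bash
cat > c.py <<'E'
from h import *
np.set_printoptions(precision=4,suppress=True)
for c in ["top","scene"]:
    p=imaging.camera(c); W=cloud(p); X=W.reshape(-1,3); cv2.imwrite("pics/%s_%.1f.png"%(c,status.get_obs()["time_s"]),p["image"])
    f=find(p,W,"marker_center")
    if f: print(c,"marker",f[0],f[1],np.percentile(f[2],3,0),np.percentile(f[2],97,0))
    r=X[(abs(X[:,0]-.52)<.045)&(abs(X[:,1]-.09)<.05)&(abs(X[:,2]-.084)<.006)]
    if len(r): print("rim",len(r),r[:,:2].min(0),r[:,:2].max(0),(r[:,:2].min(0)+r[:,:2].max(0))/2)
    t=X[(abs(X[:,0]-.488)<.03)&(abs(X[:,1]-.265)<.03)&(X[:,2]>.128)&(X[:,2]<.15)]
    if len(t): print("torch",len(t),(t.min(0)+t.max(0))/2,np.median(t[:,2]))
    for n in ["hex_bolt","nail_tin"]:
        f=find(p,W,n); print(n,f and (f[0],f[1],np.median(f[2],0)))
E
python3 c.py; python3 g.py 92.6 0
```

```text
top marker 0.77 [276.3, 150.3] [0.6455 0.1088 0.0029] [0.6647 0.2343 0.0223]
rim 170 [0.4889 0.055 ] [0.5524 0.1185] [0.5206 0.0867]
torch 217 [0.4886 0.2668 0.1353] 0.1349865054621323
hex_bolt None
nail_tin (0.9, [182.9, 223.5], array([0.4828, 0.3995, 0.0289]))
scene marker 0.68 [251.8, 257.0] [0.6401 0.1035 0.0039] [0.664  0.228  0.0224]
rim 128 [0.4882 0.0516] [0.5512 0.1117] [0.5197 0.0817]
torch 178 [0.486  0.2631 0.1346] 0.13517384517369996
hex_bolt None
nail_tin (0.74, [294.7, 161.0], array([0.4882, 0.3892, 0.0509]))
t 12.5 p [0.658 0.065 0.344] q [-0.159  0.432  1.435  0.365  1.37  -0.294] open 0.422 F [-0.847 -0.03  -0.788] grip 0.0
turn units [-0.042 -3.657 -0.015]
```

The marker lies flat in the tray and nothing else has moved. Now for the torch.

>>> send_rows(commands=[[[0,0,0,-0.01,-0.91,0],[0,0,0,-0.01,-0.91,0],[0,0,0,-0.01,-0.91,0],[0,0,0,-0.01,-0.91,0],[0,0,0,0,0,0]]], jaw=1)

```text
time_s: 12.92
eef_pos: [0.6584, 0.0661, 0.3443]
eef_rot: [0.001, 0.691, 0.723, -0.0]
wrist_force: [-0.8, 0.2, 0.3]
opening: 1.002
grasp_force: 0.0
```

```bash
python3 g.py 92.6 0 "[.4875,.2655,.115]" .09
```

```text
t 12.92 p [0.658 0.066 0.344] q [-0.078  0.423  1.426 -0.002  1.292 -0.123] open 1.002 F [-0.799  0.181  0.258] grip 0.0
turn units [0.01  0.02  0.002]
target tcp [0.487 0.266 0.36 ] shift units tool(now) [ 6.898 -5.388 -0.534] tool(after) [ 6.898 -5.39  -0.515]
```

>>> send_rows(commands=[[[0.86,-0.67,-0.07,0,0,0],[0.86,-0.67,-0.07,0,0,0],[0.86,-0.67,-0.07,0,0,0],[0.86,-0.67,-0.07,0,0,0],[0.86,-0.67,-0.07,0,0,0],[0.86,-0.67,-0.07,0,0,0],[0.86,-0.67,-0.07,0,0,0],[0.86,-0.67,-0.07,0,0,0]]])

```text
time_s: 13.58
eef_pos: [0.4876, 0.2652, 0.3612]
eef_rot: [-0.002, 0.692, 0.722, 0.001]
wrist_force: [0.2, 0.1, 0.6]
opening: 0.999
grasp_force: 0.0
```

>>> send_rows(commands=[[[0,0,0,0,0,0],[0,0,0,0,0,0]]])

```text
time_s: 13.75
eef_pos: [0.4878, 0.2655, 0.3615]
eef_rot: [-0.001, 0.69, 0.723, 0.001]
wrist_force: [0.1, 0.1, 0.5]
opening: 0.998
grasp_force: 0.0
```

```bash
cat > t.py <<'E'
from g import *
p=imaging.camera("wrist"); W=cloud(p); X=W.reshape(-1,3); cv2.imwrite("pics/wt.png",p["image"])
t=X[(abs(X[:,0]-.488)<.03)&(abs(X[:,1]-.265)<.03)&(X[:,2]>.1)&(X[:,2]<.15)]
print(len(t),t.min(0),t.max(0),(t.min(0)+t.max(0))/2)
E
python3 t.py; python3 g.py 92.6 0 "[.4875,.2655,.115]" 0
```

```text
2997 [0.468 0.247 0.1  ] [0.504 0.283 0.142] [0.486 0.265 0.121]
t 13.8 p [0.489 0.265 0.361] q [0.282 0.18  1.699 0.002 1.261 0.236] open 1.001 F [ 0.73   0.248 -0.066] grip 0.0
turn units [ 0.012 -0.027 -0.001]
target tcp [0.487 0.266 0.27 ] shift units tool(now) [ 0.023 -0.04   3.059] tool(after) [ 0.031 -0.036  3.059]
```

View pics/wt.png

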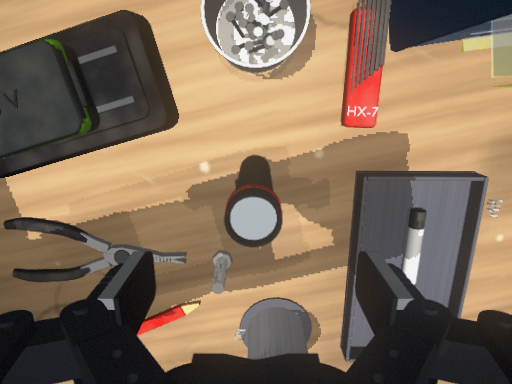

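The torch is centred between the fingers at (253,215). The bolt at (222,265) is shorter than the final fingertip height. I descend and grip.

>>> send_rows(commands=[[[0,-0.01,0.6,0,0,0],[0,-0.01,0.6,0,0,0],[0,-0.01,0.6,0,0,0],[0,-0.01,0.6,0,0,0],[0,0,0.4,0,0,0],[0,0,0.25,0,0,0],[0,0,0,0,0,0]]])

```text
time_s: 14.38
eef_pos: [0.4878, 0.2635, 0.2683]
eef_rot: [-0.001, 0.692, 0.722, -0.0]
wrist_force: [-0.3, 0.8, 0.1]
opening: 1.004
grasp_force: 0.0
```

>>> send_rows(commands=[[[0,0,0,0,0,0],[0,0,0,0,0,0],[0,0,0,0,0,0],[0,0,0,0,0,0],[0,0,0,0,0,0],[0,0,0,0,0,0],[0,0,0,0,0,0]]], jaw=0)

```text
time_s: 14.97
eef_pos: [0.4881, 0.2646, 0.2713]
eef_rot: [0.001, 0.691, 0.723, 0.002]
wrist_force: [-1.8, -0.6, 5.6]
opening: 0.395
grasp_force: 59.4
```

>>> send_rows(commands=[[[0,0,-0.1,0,0,0],[0,0,-0.4,0,0,0],[0,0,-0.8,0,0,0],[0,0,-0.8,0,0,0],[0,0,-0.8,0,0,0],[0,0,-0.5,0,0,0],[0,0,0,0,0,0],[0,0,0,0,0,0]]])

```text
time_s: 15.63
eef_pos: [0.4877, 0.2643, 0.3733]
eef_rot: [0.001, 0.691, 0.723, 0.002]
wrist_force: [0.9, 0.4, -1.3]
opening: 0.394
grasp_force: 59.9
```

```bash
python3 g.py 92.6 0 "[.520,.0863,.25]" 0
python3 - <<'E'
from h import *
np.set_printoptions(precision=4,suppress=True)
p=imaging.camera("scene"); W=cloud(p); X=W.reshape(-1,3)
cv2.imwrite("pics/s2.png",cv2.resize(p["image"][90:260,150:340],None,fx=3,fy=3))
f=find(p,W,"torch_center")
if f:
    q=f[2]; q=q[(np.linalg.norm(q-np.median(q,0),axis=1)<.1)]
    for a,b in [(.05,.08),(.08,.12),(.12,.16),(.16,.2),(.2,.24)]:
        s=q[(q[:,2]>a)&(q[:,2]<b)]
        if len(s)>5: print(a,len(s),s.mean(0))
    print(f[0],f[1],q.min(0),q.max(0))
E
```

```text
t 15.63 p [0.488 0.264 0.373] q [0.282 0.165 1.692 0.001 1.281 0.238] open 0.394 F [ 0.881  0.425 -1.289] grip 59.87553165967256
turn units [ 0.044 -0.018 -0.013]
target tcp [0.52  0.086 0.405] shift units tool(now) [-5.973  0.818 -1.054] tool(after) [-5.976  0.805 -1.047]
0.08 57 [0.4966 0.2606 0.1123]
0.12 154 [0.4968 0.2602 0.141 ]
0.16 154 [0.4965 0.2589 0.1784]
0.2 159 [0.4916 0.2536 0.2263]
0.81 [246.4, 142.7] [0.4701 0.2457 0.1018] [0.5125 0.2791 0.2463]
```

View pics/s2.png

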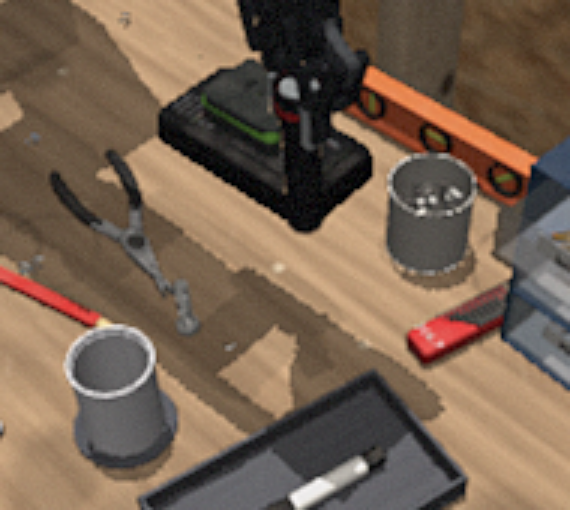

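The torch hangs vertically. I carry it over the holder, seen at (120,390) in the crop.

>>> send_rows(commands=[[[0,0,-0.5,0,0,0],[0,0,-0.5,0,0,0],[-0.5,0.06,0,0,0,0],[-0.75,0.11,0,0,0,0],[-0.75,0.11,0,0,0,0],[-0.75,0.11,0,0,0,0],[-0.75,0.11,0,0,0,0],[-0.75,0.11,0,0,0,0]]])

```text
time_s: 16.4
eef_pos: [0.511, 0.1366, 0.4001]
eef_rot: [-0.001, 0.691, 0.723, -0.0]
wrist_force: [1.0, 0.7, -1.6]
opening: 0.395
grasp_force: 59.9
```

>>> send_rows(commands=[[[-0.75,0.11,0,0,0,0],[-0.6,0.05,0,0,0,0],[-0.44,0.05,0,0,0,0],[0,0,0,0,0,0],[0,0,0,0,0,0]]])

```text
time_s: 16.82
eef_pos: [0.5198, 0.0838, 0.4005]
eef_rot: [-0.001, 0.692, 0.722, 0.0]
wrist_force: [0.1, 1.4, -1.6]
opening: 0.392
grasp_force: 59.9
```

```bash
python3 g.py 92.6 0 "[.520,.0838,.16]" 0
python3 - <<'E'
from h import *
np.set_printoptions(precision=4,suppress=True)
p=imaging.camera("scene"); W=cloud(p); X=W.reshape(-1,3)
cv2.imwrite("pics/s3.png",cv2.resize(p["image"][60:280,110:310],None,fx=2.7,fy=2.7))
s=X[(abs(X[:,0]-.525)<.04)&(abs(X[:,1]-.085)<.04)]
for a in np.arange(.1,.27,.02):
    b=s[(s[:,2]>a)&(s[:,2]<a+.02)]
    if len(b)>5: print(round(a,2),len(b),b.mean(0),b[:,1].min(),b[:,1].max())
r=s[abs(s[:,2]-.084)<.006]; print("rim",r.min(0),r.max(0))
p=imaging.camera("wrist"); cv2.imwrite("pics/w5.png",p["image"])
E
```

```text
t 16.82 p [0.52  0.084 0.4  ] q [-0.066  0.076  1.732  0.002  1.334 -0.109] open 0.392 F [ 0.063  1.439 -1.622] grip 59.93921661978675
turn units [-0.008 -0.018 -0.031]
target tcp [0.52  0.084 0.315] shift units tool(now) [-0.005  0.007  2.86 ] tool(after) [0.001 0.005 2.86 ]
0.12 33 [0.5288 0.0841 0.1351] 0.0718314527077078 0.10026476752616786
0.14 96 [0.5287 0.0836 0.1499] 0.07123278502966363 0.09995945147019827
0.16 91 [0.529  0.0829 0.1701] 0.07095329022781668 0.0982762865276133
0.18 103 [0.5291 0.0827 0.1899] 0.07043682061559092 0.09784325225576804
0.2 97 [0.5295 0.0815 0.2091] 0.07015120607767258 0.09767941102517419
0.22 57 [0.5361 0.0777 0.2328] 0.06834502817102381 0.09546215801323668
0.24 130 [0.5401 0.0781 0.2499] 0.06620812460021991 0.09562043304191425
0.26 97 [0.5214 0.0721 0.2681] 0.06618004982243342 0.08688207702050343
rim [0.4878 0.0517 0.078 ] [0.5513 0.1156 0.0883]
```

View pics/s3.png

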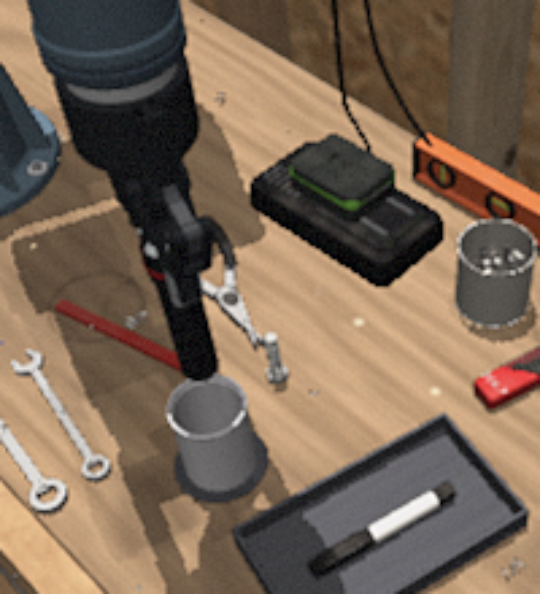

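The torch is centred above the holder mouth at (205,395). I lower it, slowing near the floor.

>>> send_rows(commands=[[[0.02,0,0.6,0,0,0],[-0.08,0,0.6,0,0,0],[0,0,0.6,0,0,0],[0,0,0.6,0,0,0],[0,0,0.5,0,0,0],[0,0,0.4,0,0,0],[0,0,0.3,0,0,0],[0,0,0,0,0,0]]])

```text
time_s: 17.58
eef_pos: [0.5196, 0.0832, 0.2919]
eef_rot: [-0.001, 0.691, 0.723, 0.0]
wrist_force: [-1.4, -0.4, -1.2]
opening: 0.393
grasp_force: 59.9
```

>>> send_rows(commands=[[[0,0,0.1,0,0,0],[0,0,0.1,0,0,0],[0,0,0.07,0,0,0],[0,0,0.07,0,0,0],[0,0,0,0,0,0],[0,0,0,0,0,0]]])

```text
time_s: 18.08
eef_pos: [0.5205, 0.0826, 0.284]
eef_rot: [0.0, 0.691, 0.722, 0.001]
wrist_force: [-0.0, -0.1, -0.8]
opening: 0.398
grasp_force: 59.9
```

>>> send_rows(commands=[[[0,0,0.06,0,0,0],[0,0,0.06,0,0,0],[0,0,0,0,0,0],[0,0,0,0,0,0]]])

```text
time_s: 18.42
eef_pos: [0.5204, 0.0826, 0.2801]
eef_rot: [0.0, 0.691, 0.722, 0.001]
wrist_force: [-0.1, 1.1, -2.3]
opening: 0.401
grasp_force: 59.9
```

>>> send_rows(commands=[[[0,0,0.04,0,0,0],[0,0,0,0,0,0],[0,0,0,0,0,0]]])

```text
time_s: 18.67
eef_pos: [0.5204, 0.0826, 0.279]
eef_rot: [0.0, 0.691, 0.722, 0.001]
wrist_force: [1.1, 0.0, -1.1]
opening: 0.398
grasp_force: 59.9
```

>>> send_rows(commands=[[[0,0,0.04,0,0,0],[0,0,0,0,0,0],[0,0,0,0,0,0]]])

```text
time_s: 18.92
eef_pos: [0.5204, 0.0826, 0.2777]
eef_rot: [0.0, 0.691, 0.722, 0.001]
wrist_force: [0.1, 0.7, -2.5]
opening: 0.393
grasp_force: 59.9
```

>>> send_rows(commands=[[[0,0,0.03,0,0,0],[0,0,0,0,0,0],[0,0,0,0,0,0]]])

```text
time_s: 19.17
eef_pos: [0.5204, 0.0826, 0.2769]
eef_rot: [0.0, 0.691, 0.722, 0.001]
wrist_force: [-1.1, -0.2, -1.4]
opening: 0.391
grasp_force: 60.0
```

>>> send_rows(commands=[[[0,0,0.03,0,0,0],[0,0,0,0,0,0],[0,0,0,0,0,0]]])

```text
time_s: 19.42
eef_pos: [0.5206, 0.0826, 0.2764]
eef_rot: [0.001, 0.691, 0.722, 0.001]
wrist_force: [0.3, -0.3, 1.6]
opening: 0.394
grasp_force: 60.2
```

>>> send_rows(commands=[[[0,0,0.03,0,0,0],[0,0,0,0,0,0],[0,0,0,0,0,0]]])

```text
time_s: 19.67
eef_pos: [0.5208, 0.0826, 0.2763]
eef_rot: [0.001, 0.691, 0.723, 0.001]
wrist_force: [-2.7, 1.2, 8.3]
opening: 0.395
grasp_force: 61.1
```

Contact shows at about 8 N and at the expected height. I release the torch and rise.

>>> send_rows(commands=[[[0,0,0,0,0,0],[0,0,0,0,0,0],[0,0,0,0,0,0],[0,0,0,0,0,0],[0,0,0,0,0,0],[0,0,0,0,0,0]]], jaw=1)

```text
time_s: 20.17
eef_pos: [0.5204, 0.0826, 0.275]
eef_rot: [0.0, 0.691, 0.722, 0.001]
wrist_force: [-0.8, 0.2, -0.1]
opening: 1.002
grasp_force: 0.0
```

>>> send_rows(commands=[[[0,0,-0.3,0,0,0],[0,0,-0.6,0,0,0],[0,0,-0.9,0,0,0],[0,0,-0.9,0,0,0],[0,0,-0.9,0,0,0],[0,0,-0.9,0,0,0],[0,0,0,0,0,0],[0,0,0,0,0,0]]])

```text
time_s: 20.83
eef_pos: [0.5206, 0.0825, 0.4128]
eef_rot: [0.002, 0.691, 0.723, 0.003]
wrist_force: [-1.3, 0.6, -0.5]
opening: 1.001
grasp_force: 0.0
```

```bash
sed -i 's/abs(X\[:,0\]-.488)<.03)&(abs(X\[:,1\]-.265)/abs(X[:,0]-.52)<.03)\&(abs(X[:,1]-.085)/' c.py; python3 c.py
python3 - <<'E'
import cv2,glob,os
f=max(glob.glob("pics/scene_*"),key=os.path.getmtime); cv2.imwrite("pics/s4.png",cv2.resize(cv2.imread(f)[110:310,120:320],None,fx=2.9,fy=2.9))
E
```

```text
top marker 0.9 [280.3, 151.1] [0.6464 0.1091 0.0131] [0.6628 0.2296 0.0227]
rim 148 [0.4889 0.0566] [0.5524 0.1181] [0.5207 0.0874]
torch 233 [0.5203 0.0861 0.138 ] 0.13967854106609334
hex_bolt (0.5, [280.6, 231.4], array([0.4607, 0.1721, 0.0098]))
nail_tin (0.76, [182.9, 222.0], array([0.4822, 0.3993, 0.0284]))
scene marker 0.79 [250.1, 256.1] [0.6468 0.103  0.0115] [0.6646 0.2307 0.0223]
rim 195 [0.4904 0.0517] [0.5514 0.1155] [0.5209 0.0836]
torch 254 [0.5195 0.0818 0.1376] 0.13973316202824754
hex_bolt None
nail_tin (0.96, [295.7, 161.2], array([0.4892, 0.389 , 0.0531]))
```

View pics/s4.png

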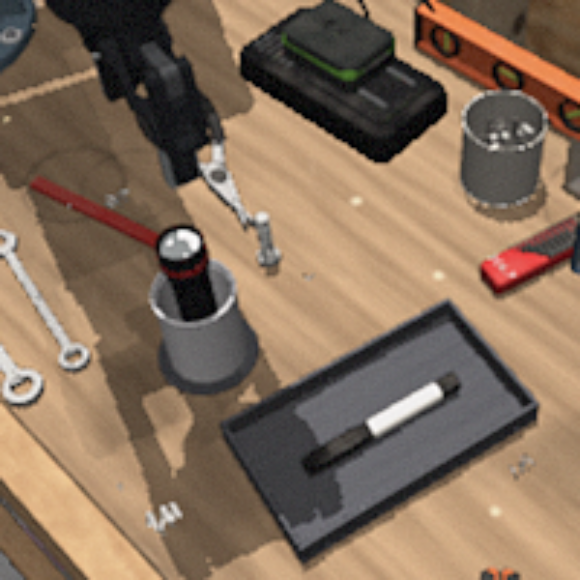

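The torch stands upright and centred in the holder, with its lens height up 5 mm as expected. The marker is flat in the tray, the bolt and tin are undisturbed, and the gripper is clear. I'm handing in.

```bash
python3 -c "
from bench import ctrl; print(ctrl.hand_in())"
```

```text
the job is handed in; nothing more can be done
None
```

The job is handed in: the marker lies flat in the tray, and the torch stands upright on the floor of the holder and released. In the last camera images the holder, bolt and tin were where they started; the hand-in gave no verdict.

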